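Tuck the sprung flap of a brooch case under its lip

ROBOT

A 6-joint arm with a two-finger parallel gripper is mounted at the origin on the work surface. World frame = base frame: x ahead of the robot, y to its left, z up, the work surface at z = 0. Lengths are in m, angles in rad, forces in N, time in s.
With the tool pointing down it reaches from about 0.35 to 0.775 m from the base axis. Payload 7.3 kg.
Tool frame: the origin (TCP) lies between the finger pads; the fingertips stand 17 mm ahead of it and the grasp point (between the pads) lies 2 mm behind it; z points along the fingers, y is the direction in which the jaws open and shut (so a half turn about z gives the same grasp; the last joint's range is limited). The gripper opens to 92 mm and grips with 3 to 60 N. Pads are 19 mm wide; open, the fingers measure 130 mm over their backs; the gripper's body (75 mm by 190 mm) begins 47 mm behind the grasp point.
Start: joints at [-1.442, 0.342, 1.524, -0, 1.275, -0.146], TCP at [0.142, -0.505, 0.244] pointing down, gripper open.
Joint ranges: [-2.53, 2.53], [-0.77, 2.02], [0.04, 2.7], [-1, 4.14], [0.28, 2.66], [-3.11, 3.11]. Speed limits (rad/s): [2.57, 2.57, 3.14, 3.14, 3.14, 3.14].

INTERFACE

Orientations are given as [roll, pitch, yaw] about the fixed x, y, z axes, in that order (R = Rz(yaw) Ry(pitch) Rx(roll)).
In Python, from cell import sensors, vision, hand_in gives the robot as it stands.
- The arm moves only by the tool step_arm, never from a script. Its argument "series" is a list of rows, each a list of 5 numbers: the opening, from 0 (shut) to 1 (fully open), then the shift along the world's x, y, z each as a share of 25 mm, from -1 to 1, then the turn about the world's z as a share of 0.08 rad, from -1 to 1. A call has 1 to 12 rows; each row shifts and turns the commanded pose from where the row before left it; what a row does not reach is not made up. A row lasts 1/10 s, in which the tool goes at most 50 mm and 8.59 degrees, less where a joint would pass 70% of its speed; a pose out of reach is approached as far as the arm can. A call with a number of a shift or a turn outside -1 to 1 is refused whole. A call with a gripper value outside its range is refused whole. The fingers move at their own pace and stop on an object; "squeeze" is the grip in N (left out, the last holds). Time passes only in rows, so rows that do not move let the fingers close. It gives the time, the measured TCP pose, the force and the opening at its end, in the units of the state.
- sensors.observe(): the state, without advancing time (a new reading comes with each control period).
- vision.read_camera(name): name is "scene" or "top"; returns a dict with "pixels" (480x640x3 uint8, blue, green, red), "range_z" (480x640 float32, m along the optical axis (not along the pixel's ray), 0 where there is no reading), "camera_matrix" (3x3 intrinsics, pixels), "k1" (the pictures are not rectified: a ray, as slopes to the right and down, at radius r is drawn at 1 + k1 r^2 times it, then the intrinsics apply), "pose" (4x4, takes a point from camera to world coordinates). Camera axes: x right, y down, z forward; pixel columns grow to the right and rows downward; lengths in m; the calibration is good to about 2 mm. A picture is of the moment at which its call begins.
- hand_in(): hands the job in, once; it reports no verdict.
The state is a dict: "time": time; "qpos": joint angles; "qvel": joint speeds; "joint_efforts": joint torques, N m; "tool_pos": TCP position; "tool_rot": TCP orientation; "contact_force": force on the tool from outside, world axes, zero at the start; "torque": the same for the moment, N m; "opening": finger opening in m.
Only numpy, scipy, OpenCV 4.12 (cv2) and the standard library are available. Lean on these libraries where they do the work, as an engineer would, in place of code of your own. Each camera call takes 0.05 s, during which the arm holds its last target.

TASK

Close the small brooch case on the jeweller's bench: with the fingertips, fold its sprung red flap over and down, then push the flap by its brass thumb ridge towards the brass lip until its free edge is tucked fully home beneath the lip, and let go so that it stays shut by itself. Do not lift, tip or shove the case, keep the brooch inside it, and leave the jar, the steel block and the file where they are.

Things in the scene. Friction and masses are not known exactly. Their poses are not given: they have to be found in the camera images.
- case: Loose open steel case, 130 (its x) by 100 (its y) by 32 mm high, walls 3 mm, about 1.4 kg, standing on the bench. Origin: centre of its underside; z up. The flap's hinge runs along y at its -x side, the brass lip stands on its +x side. The case may stand turned about z by up to 0.6 rad either way from world x.
- hinge_mid (a point): Middle of the hinge axis, fixed on the case at x = -62, y = 0, z = 35 mm of the case frame (its axes are those of the case). The flap turns about the case's y axis through this point.
- lip_under (a point): On the brass lip, fixed on the case at x = 50, y = 0, z = 41 mm: middle of the -x edge of the level part of the lip's underside (axes of the case). The lip is 60 mm wide in y, 4 mm thick, reaches from here 12 mm in +x to the inner face of its riser, and carries a flared lead-in that rises from here about 6 mm in -x (top at z = 48 mm).
- flap_edge (a point): Middle of the flap's free edge, on its outer face (the upper face when shut). The flap is a red plate 104 mm wide, 4 mm thick, its mid-plane passing through the hinge axis; this edge lies 102 mm from the hinge axis when joint flap_slide is 0, and its height is 37 mm above the bench when folded flat. Axes of the flap: x from hinge to free edge, y along the hinge, z out of the outer face (equal to the case's axes when shut).
- flap_ridge (a point): Foot of the brass thumb ridge, middle of its hinge-side face, on the flap's outer face, 73 mm from the hinge axis when flap_slide is 0 (axes of the flap). The ridge stands 8 mm proud of the outer face, is 6 mm thick in x (towards the free edge) and 80 mm long in y. Push its hinge-side face to slide the flap.
- flap_fold (a joint): Hinge angle of the flap in rad: 0 folded flat over the case (its stop), 1.42 standing almost upright (where a spring holds it, leaning slightly towards the lip). The spring always lifts the flap; pressing the ridge down takes about 2 N. Nothing but the lip keeps it down.
- flap_slide (a joint): How far the flap is slid along its own plane away from the hinge, in m: 0 drawn back (start), 0.020 at its stop. Stiff with about 2 N of friction; it stays where it is left. Drawn back, the folded edge lies 10 mm short of point lip_under (clear of the lip); at the stop it lies 10 mm beyond it, beneath the lip. The flap must be held down while it is slid, as its edge enters a gap 4 mm higher than its top face when flat.
- brooch: Loose round silver filigree brooch, 51 mm across, about 12 mm high, lying on the case's floor. Origin: centre of its underside. It need not be touched.
- jar: Bystander: loose amber glass jar with black cap, 48 mm in diameter, 60 mm high, beside the case. Origin: centre of its underside.
- block: Bystander: loose steel bench block 60 x 60 x 22 mm, beside the case. Origin: centre of its underside.
- file: Bystander: loose hand file with wooden handle, 150 mm long (its x), 18 mm wide and high, lying beyond the lip. Origin: near its middle, on the underside.
Mind the look-alikes: they are no part of the job. There is more than one size of the brooch; the job needs the middle-sized. There is more than one size of the case; the job needs the smallest.

How it is judged:
At the end, for the whole second after the job is handed in: The flap is shut (hinge angle under 0.07 rad) and still, its free edge at least 5 mm beneath the level part of the lip (of 10 mm possible), the case at rest within 40 mm of where it stood, and the brooch inside it (x of flap_edge in the frame of lip_under above 0.005 m and z of flap_edge in the frame of lip_under below 0.002 m and value of joint flap_fold below 0.07 rad and velocity of joint flap_fold between -0.05 and 0.05 rad/s and linear speed of case below 0.01 m/s and distance of case from where it was at the start of the episode below 0.04 m and horizontal distance between brooch and case below 0.055 m and z of brooch in the frame of case below 0.02 m); the robot touches nothing.
It fails at once if the case is lifted or tipped (height (world z) of case above 0.012 m or angle between case's own z axis and vertical above 0.15 rad).
It fails at once if the case is shoved more than 40 mm from its place (distance of case from where it was at the start of the episode above 0.04 m).
It fails at once if the brooch is taken out of the case (z of brooch in the frame of case above 0.035 m).
It fails at once if the jar, block or file is moved more than 20 mm or lifted (distance of any of jar, block, file from where it was at the start of the episode above 0.02 m).
It also fails if it takes over 38 s, if anything falls off the work surface, if the arm or the gripper's body presses on something with over 40 N, if the wrist force passes 120 N, or if a joint passes its speed limit or range.

## Working session

There is one attempt and no reset: what is moved stays moved. The work goes in short steps, Python scripts to look and compute and a tool call to move; the robot and the scene stay as the last step left them, time stands still between calls to the robot, and variables do not carry over. Pictures are saved under pics/ and viewed, and the job is handed in when it is done.

Besides the shell and the picture viewer there is one more tool, called after "Call:" by a JSON object that holds its "name" and its "arguments". step_arm: Moves the arm, as the interface text tells. Its arguments: {"type":"object","properties":{"series":{"type":"array","items":{"type":"array","items":{"type":"number","minimum":-1,"maximum":1}}},"squeeze":{"type":"number"}},"required":["series"]}

```bash
mkdir -p pics; ls
cat > h.py <<'E'
import numpy as np, cv2
from cell import sensors, vision, hand_in
def cap(n,tag):
    d=vision.read_camera(n); np.savez(f'{tag}.npz',**{k:np.asarray(v) for k,v in d.items()}); cv2.imwrite(f'pics/{tag}.png',d['pixels']); return d
def cloud(d):
    K=d['camera_matrix'];z=d['range_z'];h,w=z.shape;k1=float(d['k1'])
    u,v=np.meshgrid(np.arange(w),np.arange(h))
    p=np.stack([u,v],-1).reshape(-1,1,2).astype(np.float64)
    n=cv2.undistortPoints(p,np.asarray(K,float),np.array([k1,0,0,0.])).reshape(h,w,2)
    P=np.concatenate([n*z[...,None],z[...,None]],-1)
    T=np.asarray(d['pose']); W=P@T[:3,:3].T+T[:3,3]; W[z==0]=np.nan
    return W
E
python3 - <<'E'
from h import *
s=sensors.observe();print(s)
for n in('scene','top'):
    d=cap(n,n+'0');print(d['pose'],d['k1'],d['camera_matrix'])
E
```

```text
pics
{'time': 0.0, 'qpos': array([-1.44198420e+00,  3.42718063e-01,  1.52500984e+00, -2.05801379e-05,
        1.27538113e+00, -1.45980087e-01]), 'qvel': array([ 6.00706806e-05, -4.11400058e-04, -6.92185337e-05,  5.69812153e-04,
        3.23232203e-04, -1.52522728e-03]), 'joint_efforts': array([ 2.49384168e-03, -4.31240773e+01, -2.44221818e+01,  7.18382397e-02,
        5.60151483e-02, -1.67028834e-04]), 'tool_pos': array([ 0.1424343 , -0.50492064,  0.24304986]), 'tool_rot': array([-3.14008954e+00, -2.01104876e-04,  2.74798067e-01]), 'contact_force': array([ 0.68852112, -0.39812481, -0.45839033]), 'torque': array([-0.02889167, -0.01530139, -0.02694419]), 'opening': 0.09180481589875299}
[[ 0.88535854  0.34934013 -0.30676005  0.89735335]
 [ 0.46474741 -0.68243011  0.56417993 -0.68598929]
 [-0.0122516  -0.64206746 -0.76655024  0.92729899]
 [ 0.          0.          0.          1.        ]] 0.04897887908835242 [[600.51476814   0.         322.57260192]
 [  0.         600.51476814 246.82422669]
 [  0.           0.           1.        ]]
[[-0.0047146  -0.99680049  0.07979069  0.47773217]
 [-0.99991898  0.00564271  0.01141037 -0.05431291]
 [-0.01182409 -0.07973043 -0.99674633  1.12041318]
 [ 0.          0.          0.          1.        ]] -0.033044408181682035 [[463.35598307   0.         324.22600111]
 [  0.         463.35598307 243.51016633]
 [  0.           0.           1.        ]]
```

View pics/scene0.png

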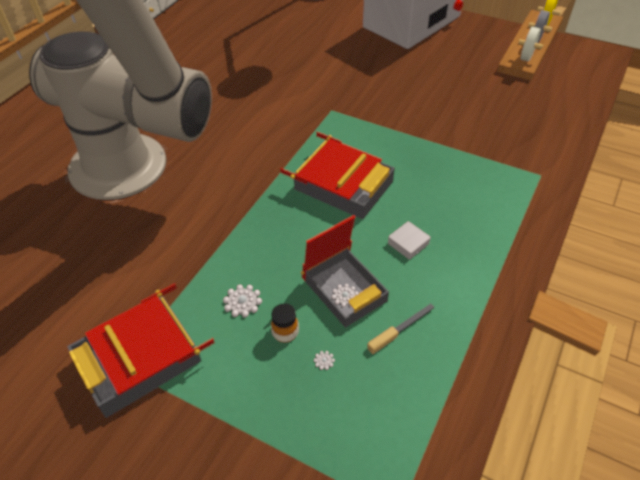

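View pics/top0.png

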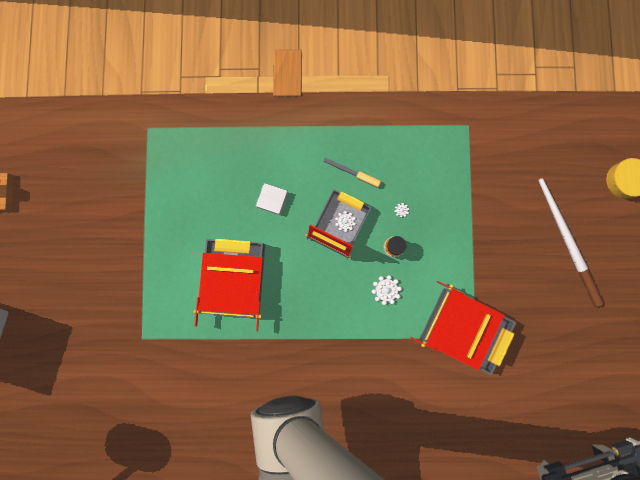

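The target is the open case at about (340,222) in the top view. Its flap stands at (330,241) and its lip is at (351,200). The jar is at (396,246), the block at (271,199) and the file at (353,172). The folded cases at (232,280) and (468,327) are the look-alikes.

Run:
```python
from h import *
for n in('scene0','top0'):
    d=np.load(n+'.npz'); W=cloud(d); im=d['pixels'].astype(int)
    b,g,r=im[...,0],im[...,1],im[...,2]
    print(n)
    X,Y,Z=W[...,0],W[...,1],W[...,2]
    roi=(X>0.4)&(X<0.65)&(Y>-.22)&(Y<0.03)
    gm=(g>r+25)&(Z<0.02)&(X>.3)
    print('mat z',np.nanmedian(Z[gm]))
    lip=roi&(r>150)&(g>110)&(b<90)&(Z>0.03)&(Z<0.06)&(X>0.5)
    red=roi&(r>110)&(g<50)&(Z>0.03)
    for nm,m in(('lip',lip),('red',red)):
        P=W[m]; print(nm,len(P),P.min(0),P.max(0),np.median(P,0))
        if len(P)>10:
            rect=cv2.minAreaRect(P[:,:2].astype(np.float32)*1000);print(rect, cv2.boxPoints(rect))
    if n=='top0':
        c=cv2.resize(d['pixels'][140:280,230:440],None,fx=3.8,fy=3.8,interpolation=cv2.INTER_CUBIC);cv2.imwrite('pics/topcrop.png',c)
    else:
        c=cv2.resize(d['pixels'][200:380,240:460],None,fx=3.3,fy=3.3,interpolation=cv2.INTER_CUBIC);cv2.imwrite('pics/scenecrop.png',c)
    rw=roi&(Z>0.022)&(Z<0.06)
    P=W[rw]
    np.save(n+'_P.npy',P)
    for (u,v) in ([(271,199),(396,246),(353,172),(345,222),(351,200)] if n=='top0' else []): print((u,v),W[v,u])
```

```text
scene0
mat z -3.153938761280006e-05
lip 19 [ 0.64486554 -0.13112757  0.04008772] [ 0.64947314 -0.1184647   0.04807067] [ 0.64825949 -0.12462301  0.04525926]
((647.14990234375, -124.80699920654297), (4.600100040435791, 12.663901329040527), 0.3908407986164093) [[ 644.8067  -118.49088]
 [ 644.8931  -131.1545 ]
 [ 649.4931  -131.12311]
 [ 649.4067  -118.4595 ]]
red 143 [ 0.53905449 -0.10516546  0.05019482] [ 0.5973661  -0.00580432  0.13935674] [ 0.57698688 -0.05439169  0.13217804]
((569.7498779296875, -56.09739303588867), (105.96023559570312, 16.233346939086914), 63.771793365478516) [[ 539.05444   -100.03558  ]
 [ 553.61646   -107.20987  ]
 [ 600.4453     -12.159203 ]
 [ 585.8833      -4.9849167]]
top0
mat z 0.002528188823098798
lip 33 [ 0.53454183 -0.19887271  0.03015664] [0.64971818 0.00075443 0.05189372] [ 0.64374156 -0.12366236  0.04617746]
((591.7667236328125, -98.30895233154297), (114.39200592041016, 198.4153594970703), 1.3877264261245728) [[ 5.3218494e+02 -5.1554537e-01]
 [ 5.3699011e+02 -1.9887271e+02]
 [ 6.5134851e+02 -1.9610236e+02]
 [ 6.4654333e+02  2.2548065e+00]]
red 295 [ 0.53647689 -0.10049792  0.04186059] [ 0.59638396 -0.00445804  0.14165246] [ 0.56792309 -0.05330549  0.11946668]
((567.3395385742188, -53.89031219482422), (104.74119567871094, 16.636640548706055), 62.80690383911133) [[ 536.00775    -96.67107  ]
 [ 550.8056    -104.273865 ]
 [ 598.6713     -11.109558 ]
 [ 583.8735      -3.5067596]]
(271, 199) [0.6734284  0.08545705 0.02313213]
(396, 246) [ 0.55587977 -0.20654885  0.061107  ]
(353, 172) [ 0.74001571 -0.11229346  0.01369246]
(345, 222) [ 0.61747366 -0.09171649  0.01725125]
(351, 200) [ 0.66529946 -0.1051386   0.04809325]
```

View pics/topcrop.png

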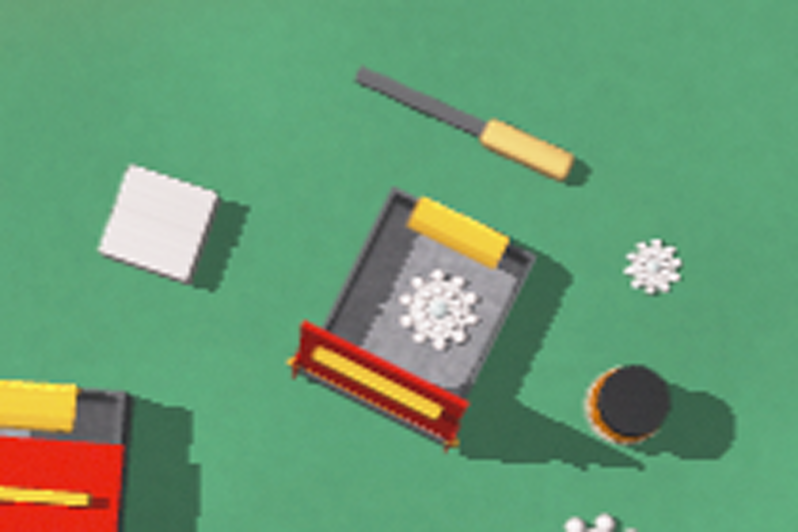

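View pics/scenecrop.png

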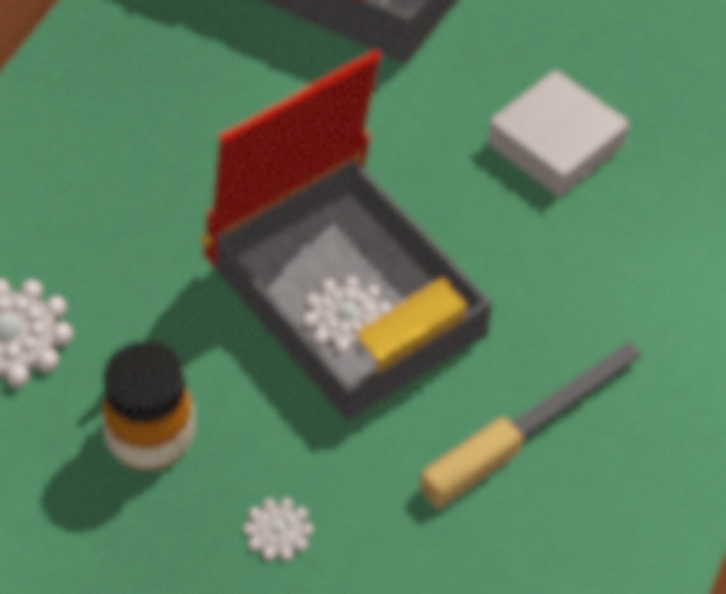

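Run:
```python
from h import *
for n in('scene0','top0'):
    d=np.load(n+'.npz'); W=cloud(d); im=d['pixels'].astype(int)
    b,g,r=im[...,0],im[...,1],im[...,2];X,Y,Z=W[...,0],W[...,1],W[...,2]
    for yaw in(-.47,):
        c,s=np.cos(yaw),np.sin(yaw)
        # lip
        m=(X>.6)&(X<.72)&(Y>-.17)&(Y<-.05)&(r>110)&(b<0.55*r)&(g>0.5*r)&(Z>.03)
        P=W[m]; rect=cv2.minAreaRect(P[:,:2].astype(np.float32)*1000); print(n,'lip',len(P),rect,np.percentile(P[:,2],[5,50,95]))
        q=np.stack([c*P[:,0]+s*P[:,1],-s*P[:,0]+c*P[:,1]],1); print('lip uv',q.min(0),q.max(0))
        m=(X>.48)&(X<.75)&(Y>-.19)&(Y<0.03)&(Z>.026)&(Z<.037)
        P=W[m];q=np.stack([c*P[:,0]+s*P[:,1],-s*P[:,0]+c*P[:,1]],1); print('wall uv',np.percentile(q,[0.5,2,98,99.5],axis=0), cv2.minAreaRect(P[:,:2].astype(np.float32)*1000))
        m=(X>.48)&(X<.66)&(Y>-.15)&(Y<0.03)&(r>90)&(g<0.4*r)&(b<.4*r)&(Z>.038)
        P=W[m];q=np.stack([c*P[:,0]+s*P[:,1],-s*P[:,0]+c*P[:,1],P[:,2]],1)
        print('red uvz',np.percentile(q,[1,50,99],axis=0), 'fit u(z)',np.polyfit(P[:,2]-.035,q[:,0],1))
        A=np.c_[P[:,1],P[:,2]-.035,np.ones(len(P))];co=np.linalg.lstsq(A,P[:,0],rcond=None)[0];print('plane',co,'yaw',-np.arctan(co[0]))
```

```text
scene0 lip 426 ((664.326904296875, -104.24234008789062), (61.913055419921875, 22.724388122558594), 63.92525863647461) [0.03557487 0.04432734 0.04753609]
lip uv [0.62777679 0.17694215] [0.65063692 0.23885162]
wall uv [[0.52007247 0.1516482 ]
 [0.52084423 0.15445024]
 [0.64979833 0.2585429 ]
 [0.6502709  0.26107415]] ((615.5748901367188, -80.67688751220703), (116.18010711669922, 131.54026794433594), 62.51480484008789)
red uvz [[0.52399184 0.15491963 0.04017648]
 [0.53250697 0.20604952 0.09171107]
 [0.54016553 0.25740236 0.13723053]] fit u(z) [0.14969156 0.52412635]
plane [0.50149009 0.16761726 0.58751365] yaw -0.4648389695290638
top0 lip 237 ((664.3265380859375, -102.77894592285156), (61.809993743896484, 22.044815063476562), 63.1397705078125) [0.04389174 0.047427   0.05080288]
lip uv [0.62778928 0.17832637] [0.64986521 0.24014751]
wall uv [[0.5192058  0.07867564]
 [0.51936694 0.08211886]
 [0.64928953 0.25809243]
 [0.6498305  0.25826303]] ((598.115966796875, -113.23486328125), (185.31350708007812, 130.86598205566406), 63.58203125)
red uvz [[0.52208525 0.15769334 0.04745305]
 [0.53318929 0.20755477 0.12049405]
 [0.53933035 0.25923651 0.14084913]] fit u(z) [0.16154528 0.5199349 ]
plane [0.50599759 0.18106944 0.58306845] yaw -0.4684341650546534
```

Case yaw is about -0.465 rad, with its centre near (0.616, -0.080). The measured hinge and lip edges match the given sizes. I'll move behind the flap, gripper shut and tool x along the case x.

Call:
{"name": "step_arm", "arguments": {"series": [[0, 0.78, 0.94, 0, -0.46], [0, 0.78, 0.94, 0, -0.46], [0, 0.78, 0.94, 0, -0.46], [0, 0.78, 0.94, 0, -0.46], [0, 0.78, 0.94, 0, -0.46], [0, 0.78, 0.94, 0, -0.46], [0, 0.78, 0.94, 0, -0.46], [0, 0.78, 0.94, 0, -0.46], [0, 0.78, 0.94, 0, -0.46], [0, 0.78, 0.94, 0, -0.46], [0, 0.78, 0.94, 0, -0.46], [0, 0.78, 0.94, 0, -0.46]], "squeeze": 20}}

```text
time: 1.3
tool_pos: [0.377, -0.2221, 0.2435]
tool_rot: [-3.141, 0.0, -0.168]
contact_force: [-0.0, -1.0, 0.1]
opening: 0.0022
```

Call:
{"name": "step_arm", "arguments": {"series": [[0, 0.78, 0.94, 0, -0.46], [0, 0.78, 0.94, 0, -0.46], [0, 0.78, 0.94, 0, -0.46], [0, 0.78, 0.94, 0, -0.46], [0, 0.78, 0.94, 0, -0.46], [0, 0.78, 0.94, 0, -0.46], [0, 0.5, 0.6, 0, -0.46], [0, 0, 0, 0, -0.46], [0, 0, 0, 0, 0], [0, 0, 0, 0, 0]]}}

```text
time: 2.3
tool_pos: [0.5057, -0.0674, 0.2434]
tool_rot: [3.141, 0.001, -0.46]
contact_force: [-0.3, -0.5, 1.0]
opening: -0.0
```

Call:
{"name": "step_arm", "arguments": {"series": [[0, 0.4, 0.65, 0, -0.06], [0, 0.4, 0.65, -0.5, 0], [0, 0, 0, -1, 0], [0, 0, 0, -1, 0], [0, 0, 0, -1, 0], [0, 0, 0, -1, 0], [0, 0, 0, -1, 0], [0, 0, 0, -0.36, 0], [0, 0, 0, 0, 0], [0, 0, 0, 0, 0]]}}

```text
time: 3.3
tool_pos: [0.5266, -0.0352, 0.0982]
tool_rot: [-3.141, -0.001, -0.466]
contact_force: [0.8, -0.2, 0.2]
opening: -0.0001
```

Run:
```python
from h import *
d=cap('scene','s1');cv2.imwrite('pics/s1c.png',cv2.resize(d['pixels'][180:360,220:440],None,fx=3.3,fy=3.3,interpolation=cv2.INTER_CUBIC))
print(sensors.observe()['tool_pos'],sensors.observe()['qpos'])
```

```text
[ 0.52678886 -0.03516623  0.09851656] [-2.11803348e-01  5.08470228e-01  1.70765631e+00 -1.54495639e-04
  9.23222278e-01  1.82516828e+00]
```

View pics/s1c.png

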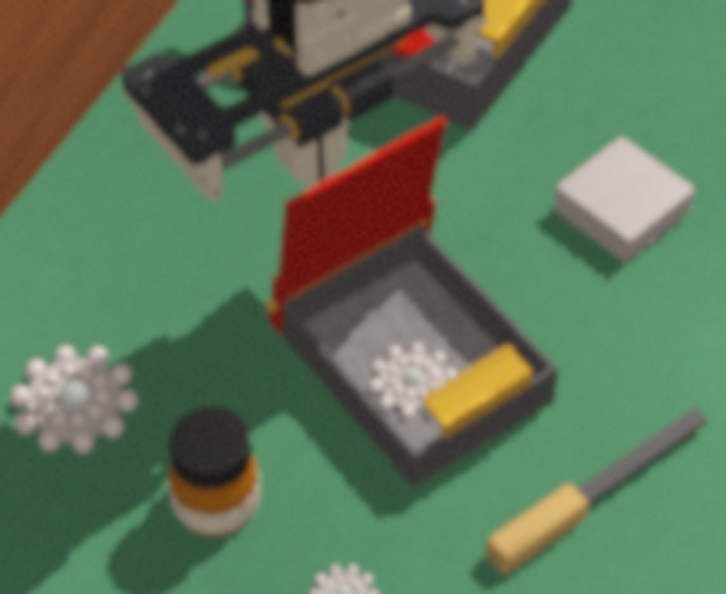

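Run:
```python
from h import *
d=np.load('s1.npz');W=cloud(d)
for cu,cv in[(208,190),(190,160),(215,180),(150,110),(130,75),(320,170),(300,165),(240,145),(290,120),(365,200)]:
    u,v=220+round(cu/3.3),180+round(cv/3.3);P=W[v,u];c,s=.8938,-.4484
    print(cu,cv,P.round(3),'uv',(c*P[0]+s*P[1]).round(3),(-s*P[0]+c*P[1]).round(3))
```

```text
208 190 [ 0.517 -0.128  0.151] uv 0.52 0.117
190 160 [ 0.514 -0.135  0.182] uv 0.52 0.11
215 180 [ 0.522 -0.128  0.161] uv 0.524 0.12
150 110 [ 0.48  -0.119  0.187] uv 0.482 0.108
130 75 [ 0.461 -0.107  0.191] uv 0.46 0.111
320 170 [ 0.536 -0.042  0.089] uv 0.498 0.203
300 165 [ 0.529 -0.052  0.101] uv 0.496 0.191
240 145 [ 0.524 -0.103  0.165] uv 0.514 0.143
290 120 [ 0.538 -0.076  0.166] uv 0.515 0.173
365 200 [ 0.571 -0.053  0.093] uv 0.534 0.209
```

Run:
```python
from h import *
print(sensors.observe()['tool_pos'])
c,s_=.8938,-.4484
pu,pz=.4866,.0983
th=[1.29,1.17,1.05,.93,.81,.69,.57,.45,.33,.21,.1,0]
S=np.linspace(.045,.050,12)
for t,s in zip(th,S):
    u=.524+s*np.cos(t)-.002*np.sin(t)-.0095; z=.035+s*np.sin(t)+.002*np.cos(t)+.017
    du,dz=u-pu,z-pz;pu,pz=u,z
    print(t,round(u,4),round(z,4),np.round(np.array([du*c,du*s_,dz])/.025,2))
```

```text
[ 0.52678886 -0.03516623  0.09851656]
1.29 0.525 0.0958 [ 1.37 -0.69 -0.1 ]
1.17 0.5304 0.0946 [ 0.19 -0.1  -0.05]
1.05 0.5356 0.0928 [ 0.19 -0.09 -0.07]
0.93 0.5406 0.0904 [ 0.18 -0.09 -0.1 ]
0.81 0.5453 0.0873 [ 0.17 -0.08 -0.12]
0.69 0.5497 0.0836 [ 0.16 -0.08 -0.15]
0.57 0.5536 0.0794 [ 0.14 -0.07 -0.17]
0.45 0.557 0.0748 [ 0.12 -0.06 -0.19]
0.33 0.5599 0.0697 [ 0.1  -0.05 -0.2 ]
0.21 0.5621 0.0642 [ 0.08 -0.04 -0.22]
0.1 0.5636 0.0589 [ 0.05 -0.03 -0.21]
0 0.5645 0.054 [ 0.03 -0.02 -0.2 ]
```

First the approach to about 1.17 rad, then a check.

Call:
{"name": "step_arm", "arguments": {"series": [[0, 0.4, -0.2, 0, 0], [0, 0.4, -0.2, 0, 0], [0, 0.3, -0.15, 0, 0], [0, 0.27, -0.14, -0.05, 0], [0, 0.19, -0.1, -0.05, 0], [0, 0.19, -0.09, -0.07, 0], [0, 0, 0, 0, 0]]}}

```text
time: 4.05
tool_pos: [0.5699, -0.057, 0.0924]
tool_rot: [3.141, 0.001, -0.466]
contact_force: [-1.6, 0.3, 0.7]
opening: 0.0007
```

Run:
```python
from h import *
d=cap('scene','s2');cv2.imwrite('pics/s2c.png',cv2.resize(d['pixels'][180:360,220:440],None,fx=3.3,fy=3.3,interpolation=cv2.INTER_CUBIC))
s=sensors.observe();print(s['tool_pos'],s['contact_force'])
```

```text
[ 0.5696249  -0.05682175  0.09259914] [-1.20413197  0.09041842  0.52034674]
```

View pics/s2c.png

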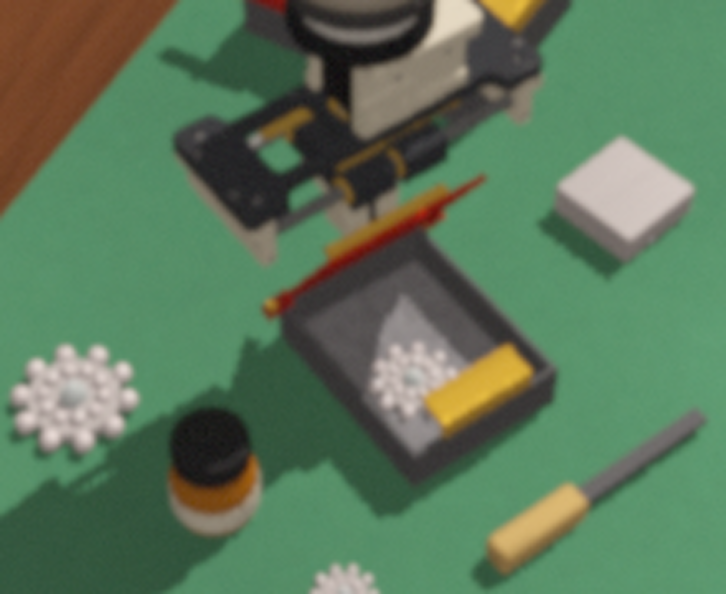

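The flap is folding and is now edge-on to the camera along (270,310)-(485,180) in the crop. The case hasn't moved, and the force is about 1.5 N. Continuing.

Call:
{"name": "step_arm", "arguments": {"series": [[0, 0.18, -0.09, -0.1, 0], [0, 0.17, -0.08, -0.12, 0], [0, 0.16, -0.08, -0.15, 0], [0, 0.14, -0.07, -0.17, 0], [0, 0.12, -0.06, -0.19, 0], [0, 0.1, -0.05, -0.2, 0], [0, 0.08, -0.04, -0.22, 0], [0, 0.05, -0.03, -0.2, 0], [0, 0, 0, 0, 0]]}}

```text
time: 5.0
tool_pos: [0.595, -0.0694, 0.0586]
tool_rot: [3.142, -0.0, -0.466]
contact_force: [-0.3, 0.2, 2.8]
opening: 0.0006
```

Run:
```python
from h import *
d=cap('scene','s3');cv2.imwrite('pics/s3c.png',cv2.resize(d['pixels'][180:360,220:440],None,fx=3.3,fy=3.3,interpolation=cv2.INTER_CUBIC))
s=sensors.observe();print(s['tool_pos'],s['contact_force'])
```

```text
[ 0.59493778 -0.06938629  0.05905661] [-0.9769575   1.00962547  2.28997048]
```

View pics/s3c.png

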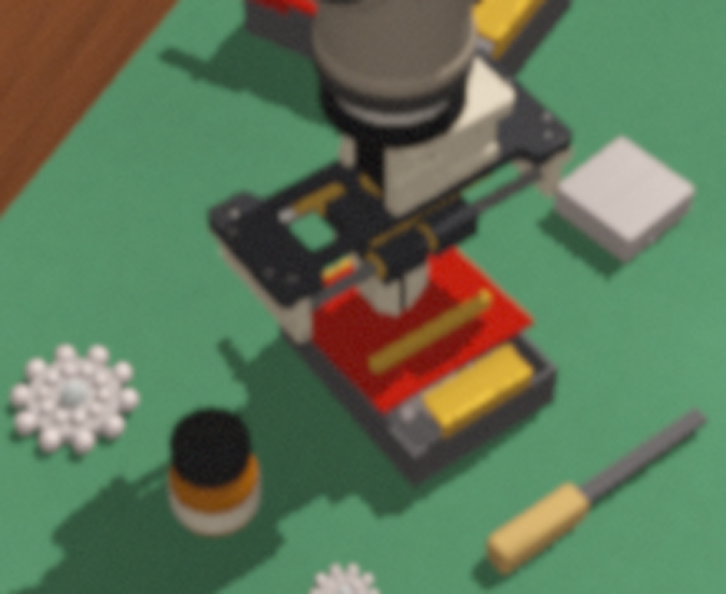

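The flap is nearly down, with its edge short of the lip and the ridge ahead of the fingertips. Pressing to the stop next.

Call:
{"name": "step_arm", "arguments": {"series": [[0, 0, 0, -0.15, 0], [0, 0, 0, -0.07, 0], [0, 0, 0, 0, 0]]}}

```text
time: 5.35
tool_pos: [0.5954, -0.0696, 0.0542]
tool_rot: [-3.141, -0.002, -0.466]
contact_force: [0.1, -0.2, 3.5]
opening: 0.0006
```

Call:
{"name": "step_arm", "arguments": {"series": [[0, 0, 0, -0.04, 0], [0, 0.18, -0.09, -0.03, 0], [0, 0.18, -0.09, 0, 0], [0, 0.18, -0.09, 0, 0], [0, 0.18, -0.09, 0, 0], [0, 0, 0, 0, 0]]}}

```text
time: 5.95
tool_pos: [0.6135, -0.0787, 0.0537]
tool_rot: [-3.141, -0.002, -0.466]
contact_force: [-2.9, 0.7, 12.5]
opening: 0.0004
```

```bash
cat > look.py <<'E'
import sys
from h import *
t=sys.argv[1]
d=cap('scene',t);cv2.imwrite(f'pics/{t}c.png',cv2.resize(d['pixels'][220:330,270:400],None,fx=5,fy=5,interpolation=cv2.INTER_CUBIC))
s=sensors.observe();p=s['tool_pos'];print(p,s['contact_force'],'front u',.8938*p[0]-.4484*p[1]+.0095)
E
python3 look.py s4
```

```text
[ 0.61351633 -0.07863485  0.05369667] [-3.18568452 -0.54475917 12.14818694] front u 0.5931207651185227
```

View pics/s4c.png

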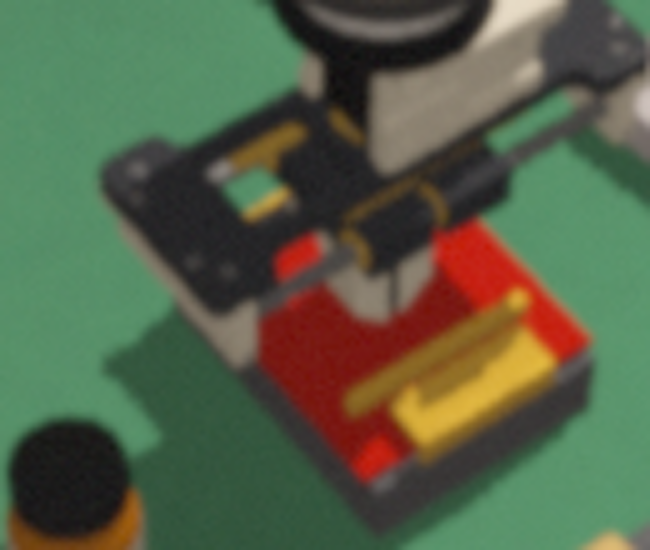

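The 12 N press has dragged the flap along by friction. The edge is at the lip, and the ridge runs (345,410)-(520,300) in the crop. Next I'll measure how far it slid.

```bash
cat > meas.py <<'E'
import sys
from h import *
c,s=.8938,-.4484
for t in sys.argv[1:]:
    d=np.load(t+'.npz');W=cloud(d);im=d['pixels'].astype(int);b,g,r=im[...,0],im[...,1],im[...,2]
    X,Y,Z=W[...,0],W[...,1],W[...,2];U=c*X+s*Y;V=-s*X+c*Y
    base=(V>.14)&(V<.27)&(U>.5)&(U<.68)
    yel=base&(r>70)&(b<.55*r)&(g>.55*r)&(Z>.036)
    red=base&(r>70)&(g<.35*r)&(Z>.028)&(Z<.05)
    for sg in(1,-1):
        m=red&(sg*(V-.2046)>.034)&(sg*(V-.2046)<.048)
        if m.sum()>5: print(t,'red edge side',sg,np.percentile(U[m],[90,95,98,100]).round(4),np.median(Z[m]).round(4))
    print('yellow u hist',np.histogram(U[yel],bins=np.arange(.58,.66,.004)))
    m=base&(Z>.02)&(U>.63); print('case +x',np.percentile(U[m],[95,99]))
E
python3 meas.py scene0 s3 s4
```

```text
scene0 red edge side 1 [0.5275 0.5277 0.5278 0.5279] 0.0459
scene0 red edge side -1 [0.5271 0.5271 0.5274 0.5275] 0.0453
yellow u hist (array([  0,   0,   0,   0,   0,   0,   0,   0,   0,   0,   0,   0,  28,
        83,  61,  60,  62, 106,   0,   0]), array([0.58 , 0.584, 0.588, 0.592, 0.596, 0.6  , 0.604, 0.608, 0.612,
       0.616, 0.62 , 0.624, 0.628, 0.632, 0.636, 0.64 , 0.644, 0.648,
       0.652, 0.656, 0.66 ]))
case +x [0.65092874 0.6514528 ]
s3 red edge side 1 [0.6202 0.6227 0.6242 0.6256] 0.0431
s3 red edge side -1 [0.6192 0.6231 0.624  0.6247] 0.0426
yellow u hist (array([ 10,  44,  19,  27,  91, 128,   1,   1,   1,   0,   1,   3,  42,
        82,  59,  68,  59, 110,   0,   0]), array([0.58 , 0.584, 0.588, 0.592, 0.596, 0.6  , 0.604, 0.608, 0.612,
       0.616, 0.62 , 0.624, 0.628, 0.632, 0.636, 0.64 , 0.644, 0.648,
       0.652, 0.656, 0.66 ]))
case +x [0.65090545 0.65156067]
s4 red edge side 1 [0.6399 0.6431 0.6453 0.6473] 0.0362
s4 red edge side -1 [0.6402 0.6426 0.6447 0.6455] 0.0362
yellow u hist (array([  6,   9,   4,   5,   2,   9,  41,  24,  22,  78, 135,   1,  50,
        75,  62,  65,  62, 106,   3,   0]), array([0.58 , 0.584, 0.588, 0.592, 0.596, 0.6  , 0.604, 0.608, 0.612,
       0.616, 0.62 , 0.624, 0.628, 0.632, 0.636, 0.64 , 0.644, 0.648,
       0.652, 0.656, 0.66 ]))
case +x [0.65059761 0.65147793]
```

The free edge now reads u≈0.646, against 0.636 for lip_under. That is about 10 mm beneath the lip, at its stop, and the case is unmoved. I'll let go straight up.

Call:
{"name": "step_arm", "arguments": {"series": [[0, 0, 0, 0.1, 0], [0, 0, 0, 0.2, 0], [0, 0, 0, 1, 0], [0, 0, 0, 1, 0], [0, 0, 0, 1, 0], [0, -1, 0.5, 1, 0], [0, -1, 0.5, 0, 0], [0, -1, 0.5, 0, 0], [0, -1, 0.5, 0, 0], [0, -1, 0.5, 0, 0], [0, 0, 0, 0, 0]]}}

```text
time: 7.1
tool_pos: [0.4845, -0.0143, 0.1592]
tool_rot: [3.141, 0.004, -0.465]
contact_force: [0.9, -0.2, -0.8]
opening: 0.0005
```

```bash
python3 look.py s5; python3 meas.py s5
python3 - <<'E'
from h import *
d=cap('top','t5');cv2.imwrite('pics/t5c.png',cv2.resize(d['pixels'][140:280,230:440],None,fx=3.8,fy=3.8,interpolation=cv2.INTER_CUBIC))
E
```

```text
[ 0.48658137 -0.01515133  0.15959077] [1.31577944 0.01625478 0.26835136] front u 0.4512002832698358
s5 red edge side 1 [0.6385 0.6421 0.6443 0.6457] 0.0389
s5 red edge side -1 [0.6381 0.6429 0.644  0.6463] 0.0393
yellow u hist (array([  1,   2,   1,   2,   1,   0,   0,   4,   5,  71, 127,   4,  51,
        73,  63,  62,  63, 108,   1,   0]), array([0.58 , 0.584, 0.588, 0.592, 0.596, 0.6  , 0.604, 0.608, 0.612,
       0.616, 0.62 , 0.624, 0.628, 0.632, 0.636, 0.64 , 0.644, 0.648,
       0.652, 0.656, 0.66 ]))
case +x [0.65071981 0.65143451]
```

View pics/s5c.png

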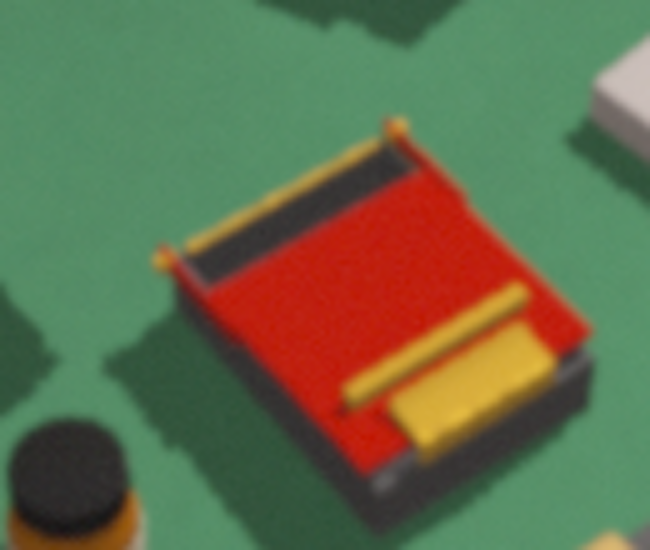

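View pics/t5c.png

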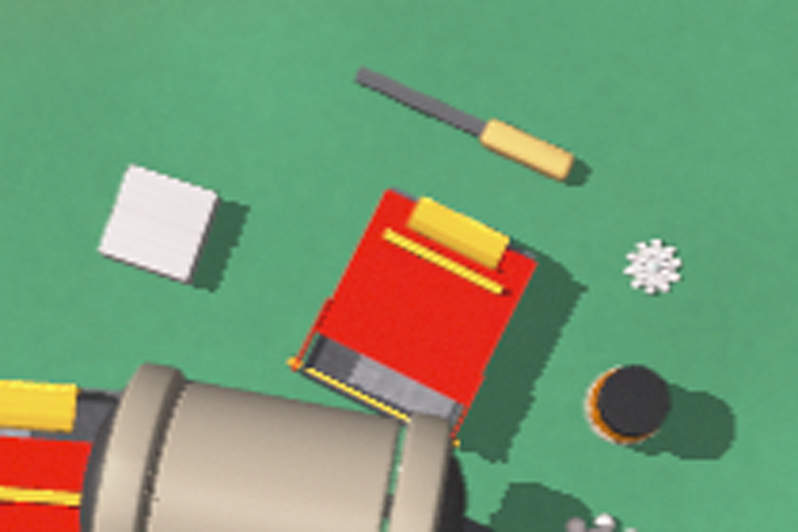

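The flap stays shut beneath the lip with the arm clear, and the case, jar, block and file haven't moved. I'll wait briefly for rest, look once more, then hand in.

Call:
{"name": "step_arm", "arguments": {"series": [[0, 0, 0, 0, 0], [0, 0, 0, 0, 0], [0, 0, 0, 0, 0], [0, 0, 0, 0, 0], [0, 0, 0, 0, 0]]}}

```text
time: 7.7
tool_pos: [0.4878, -0.0159, 0.1593]
tool_rot: [3.141, 0.0, -0.466]
contact_force: [-1.0, -0.2, -0.1]
opening: 0.0004
```

```bash
python3 look.py s6; python3 meas.py s6 | grep red; python3 -c "
from cell import hand_in; print(hand_in())"
```

```text
[ 0.48781603 -0.0158899   0.15939869] [ 0.4494967  -0.62672227 -0.04387002] front u 0.45263499818562963
s6 red edge side 1 [0.6383 0.6422 0.6442 0.6459] 0.039
s6 red edge side -1 [0.6376 0.6418 0.6442 0.6455] 0.0394
the job is handed in; nothing more can be done
None
```

The case is shut and the job is handed in at about 7.7 s. With the gripper closed, I folded the flap over and down. While the fingertips pressed it flat and moved towards the lip, friction on the flap's face dragged it all the way in. It went home before the fingertips reached the brass ridge, so the ridge itself was never pushed.

**Last checks, arm clear:**
- **Flap edge:** about 10 mm past the start of the lip's level part (5 mm needed), give or take about 2 mm. The reading did not change over the final 0.6 s.
- **Fold angle:** not measured directly. The flap has sprung up about 3 mm from flat and is held by the lip, which puts it at roughly 0.03 rad.
- **Case, jar, block and file:** no visible movement.
- **Peak force seen:** about 12 N downward while sliding.
- **Brooch:** hidden under the shut flap, so not seen at the end. Nothing touched it, and it was in the case at the last clear look partway through the fold.

No check failed or disagreed.

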